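Pack the clay test prints and hold the hardness gauge on the mark

TASK

Pack both loose clay test prints, the block and the round cylinder, side by side into the small plywood tray, both standing upright on its floor with the block's ring mark facing up. Then lift the spring hardness gauge out of its wooden stand and press its tip gently straight down inside the ring on the packed block, gauge upright, until the spring tip is about half pushed in. Finish while still holding the gauge there, steady, with nothing but your grip and the block bearing it; never ram the gauge into the block, and leave the beaker, bottle, nozzle and brush where they are.

Things in the scene. Friction and masses are not known exactly. Their poses are not given: they have to be found in the camera images.
- tray: Fixed open plywood tray, empty at the start: outside 126 (x) x 66 (y) x 22 mm high, walls and floor 5 mm thick (inside 116 x 56 mm, 17 mm deep). Origin: centre of its underside, on the work surface; x along its length, z up. Block (its length along the tray's) and cylinder fit end to end, in either order, with 14 mm to spare along x in all.
- block: Loose beige clay block with printed layer lines, 56 (x) x 46 (y) x 56 mm high, about 0.26 kg. Origin: centre of its underside; x along its length, z up. It has a dark ring mark on its top face and starts standing upright.
- spot (a point): Centre of the thin dark ring (inner diameter 20 mm) marked flat on the top face of the block: 12 mm from the middle of the top along the block's +x, on its centre line, 56 mm above its underside. Axes as the block's.
- cylinder: Loose beige clay cylinder with printed layer lines, diameter 46 mm, 64 mm high, about 0.19 kg, standing upright. Origin: centre of its underside; z up.
- stand: Fixed block of light wood, 70 x 70 x 60 mm high, with an upright through hole, 27 mm wide, in the middle of its top. Origin: centre of its underside; z up. At the start the gauge hangs in the hole by its collar.
- gauge: Loose pen-like spring gauge, 0.15 kg, upright in the stand. Origin: on its axis, underside of the collar, which rests on the stand's top (60 mm up); z along the axis, away from the tip. Collar dia. 40 mm, z 0 to 6 mm; black round grip dia. 28 mm, z 6 to 70; cap dia. 22 to z 78. Below, in the hole: barrel dia. 20 down to z -30, spring tip to z -50 when free. Lift straight up over 50 mm to clear.
- tip_end (a point): Centre of the flat end face (diameter 8 mm) of the gauge's spring tip, 50 mm below the gauge's origin when not pressed. Axes as the gauge's.
- gauge_tip (a joint): How far the spring tip is pushed into the gauge, in m: 0 free, 0.012 fully in (hard stop). The spring pushes back with 0.8 N at the start of travel and 0.4 N more per mm (3.2 N half way, 5.6 N fully in).
- beaker: Bystander: white open plastic beaker, diameter 72 mm, 85 mm high, standing. Origin: centre of its underside.
- spray: Bystander: white plastic bottle with black cap, diameter 52 mm, 130 mm high, standing. Origin: centre of its underside.
- nozzle: Bystander: brass printer nozzle, diameter 44 mm, 45 mm high, standing point up. Origin: centre of its underside.
- brush: Bystander: small hand brush lying flat, handle towards its -x. Origin: under its middle.

How it is judged:
By the outcome, as a careful person would: the job done as asked, in the order asked, and still so for the second after the job is handed in, while the arm keeps its last pose, push and grip.
It also fails if it takes over 70 s, if anything falls off the work surface, if the arm or the gripper's body presses on something with over 40 N, if the wrist force passes 120 N, or if a joint passes its speed limit or range.

ROBOT

A 7-joint arm with a two-finger parallel gripper is mounted at the origin on the work surface. World frame = base frame: x ahead of the robot, y to its left, z up, the work surface at z = 0. Lengths are in m, angles in rad, forces in N, time in s.
With the tool pointing down it reaches from about 0.4 to 0.85 m from the base axis. Payload 10.4 kg.
Tool frame: the origin (TCP) lies on the mounting face of the last link; the fingertips stand 173 mm ahead of it and the grasp point (between the pads) lies 155 mm ahead of it (manip.tip_extent is the distance from the TCP to the fingertips, in m); z points along the fingers, y is the line along which they close (so a half turn about z gives the same grasp; the last joint's range is limited). The gripper opens to 85 mm and grips with 20 to 120 N. Pads are 22 mm wide; open, the fingers measure 114 mm over their backs; the gripper's body (76 mm by 85 mm) begins 54 mm behind the grasp point. The pads swing forward as they close: fully open they stand 13 mm farther back than shut.
Start: joints at [1.3, 0.332, -0.065, 1.46, 0.022, 1.35, -0.088], TCP at [0.153, -0.606, 0.405] pointing down, gripper open.
Joint ranges: [-2.6, 2.6], [-0.5, 2.12], [-1.47, 1.34], [0.16, 2.42], [-1.27, 4.41], [0.06, 2.06], [-2.6, 2.6]. Speed limits (rad/s): [2.22, 2.22, 2.79, 2.79, 3.14, 3.14, 3.14].

INTERFACE

Orientations are given as a unit quaternion [x, y, z, w].
In Python, from workcell import manip gives the robot as it stands.
- The arm moves only by the tool move_arm, never from a script. Its argument "plan" is one flat list of numbers, 7 for each row, row after row: the turn, a rotation vector about the tool's x, y, z in rad, then the shift along the tool's x, y, z in m, then the finger opening in m, from 0 to 0.0854. In form: [ax, ay, az, dx, dy, dz, gripper, ax, ay, az, dx, dy, dz, gripper, ...]. A call has 1 to 12 rows; each row is the pose to reach, as a shift and turn from the pose commanded when the call began, along the tool's axes at that moment; what a row does not reach only later rows make up. A row lasts 1/8 s, in which the tool goes at most 62.5 mm and 10.7 degrees, less where a joint would pass 70% of its speed; a pose out of reach is approached as far as the arm can. A call with a gripper value outside its range is refused whole. The fingers move at their own pace and stop on an object; "squeeze" is the grip in N (left out, the last holds). Time passes only in rows, so rows that repeat a pose let the fingers close. It gives the time, the measured TCP pose, the force, the opening and the grip force at its end, in the units of the state.
- manip.get_obs(): the state, without advancing time (a new reading comes with each control period).
- manip.camera(name): name is "scene" or "top" or "wrist"; returns a dict with "color" (400x640x3 uint8, red, green, blue), "fx", "fy", "cx", "cy" (pixels), "cam_to_world" (4x4, takes a point from camera to world coordinates); the wrist camera has in their place "mount" (4x4, takes a point from camera to tool coordinates, whose origin is the TCP and whose axes are the flange's). Camera axes: x right, y down, z forward; pixel columns grow to the right and rows downward; lengths in m; the calibration is good to about 2 mm. The wrist camera is an equidistant fisheye: a pixel r from the principal point sees the ray r / f radians off the axis. A picture is of the moment at which its call begins: read the wrist's pose just before it. There is no depth.
- manip.hand_in(): hands the job in; it is judged then, once.
Trained networks look in a picture, given as the dict that the camera call returned (one of the last four; its "shot" number tells which), for a name from the list of things; names that differ only in an ending like _2 or _b are one class to them, and where a whole thing is asked for, a point or a joint stands for the part that bears it (a point fixed in the world has none). Each returns a list of dicts, best first, with "conf" (0 to 1); they miss things now and then, are a little off and sometimes report something else, mostly with a low value. They report only what shows in the picture. A call takes as long as a camera call.
- manip.look_for(picture, label): "position" ([x, y, z] in m, in the coordinates of the camera as it stood for that picture, good to about 4 mm: the middle of the surface that is visible of it).
- manip.silhouettes(picture, label): "pixels" (400x640 bool, what is visible of it).
- manip.tip_of(picture, label): "position" ([x, y, z] in m, in the coordinates of the camera as it stood for that picture, good to about 4 mm: a listed point, or the origin of a listed thing).
The state is a dict: "clock": time; "joint_pos": joint angles; "joint_velocities": joint speeds; "tau": joint torques, N m; "position": TCP position; "ee_rot": TCP orientation; "ft_force": force on the tool from outside, world axes, zero at the start; "torque": the same for the moment, N m; "grip_width": opening from 0.0 (shut) to 1.0 (fully open); "grasp_force": force on a finger pad.
Only numpy, scipy, OpenCV 4.12 (cv2) and the standard library are available. Lean on these libraries where they do the work, as an engineer would, in place of code of your own. Each camera call takes 0.05 s, during which the arm holds its last target. There are 200 camera calls.

## Working session

There is one attempt and no reset: what is moved stays moved. The work goes in short steps, Python scripts to look and compute and a tool call to move; the robot and the scene stay as the last step left them, time stands still between calls to the robot, and variables do not carry over. Pictures are saved under pics/ and viewed, at most 10 in all, crops included, and the job is handed in when it is done.

Besides the shell and the picture viewer there is one more tool, called after "Request:" as name(argument=value, ...) on one line, values as JSON. move_arm: Moves the arm, as the interface text tells. Its arguments: {"type":"object","properties":{"plan":{"type":"array","items":{"type":"number"}},"squeeze":{"type":"number"}},"required":["plan"]}

```bash
mkdir -p pics
cat > h.py <<'E'
import numpy as np,cv2
from scipy.spatial.transform import Rotation as R
from workcell import manip
def T(o):
    M=np.eye(4);M[:3,:3]=R.from_quat(o["ee_rot"]).as_matrix();M[:3,3]=o["position"];return M
def cam(n):
    o=manip.get_obs();p=manip.camera(n)
    p["M"]=T(o)@p["mount"] if n=="wrist" else np.array(p["cam_to_world"])
    return p
def w(p,x): return (p["M"]@np.r_[x,1])[:3]
def save(p,f): cv2.imwrite("pics/"+f,p["color"][:,:,::-1])
def ray(p,u,v,z):  # pinhole pixel to plane z
    d=p["M"][:3,:3]@np.array([(u-p["cx"])/p["fx"],(v-p["cy"])/p["fy"],1]);o=p["M"][:3,3]
    return o+d*(z-o[2])/d[2]
E
python3 - <<'E'
from h import *
np.set_printoptions(precision=4,suppress=True)
o=manip.get_obs();print(T(o),o["clock"])
for n in("top","scene"):
    p=cam(n);save(p,n+"0.png");print(n,p["M"][:3,3])
    for l in("tray","block","spot","cylinder","stand","gauge","beaker","spray","nozzle","brush"):
        r=manip.tip_of(p,l);print(l,[(w(p,a["position"]).round(3),round(a["conf"],2)) for a in r[:2]])
E
```

```text
[[ 0.9694  0.2453 -0.0004  0.1533]
 [ 0.2453 -0.9694  0.0014 -0.6058]
 [-0.0001 -0.0014 -1.      0.4039]
 [ 0.      0.      0.      1.    ]] 0.0
top [ 0.5344 -0.0512  0.9723]
tray [(array([0.503, 0.036, 0.004]), 0.86)]
block [(array([0.637, 0.235, 0.002]), 0.61)]
spot [(array([0.647, 0.236, 0.056]), 0.9)]
cylinder [(array([0.451, 0.257, 0.003]), 0.69)]
stand [(array([ 0.577, -0.32 ,  0.   ]), 0.72)]
gauge [(array([ 0.575, -0.315,  0.061]), 0.58)]
beaker [(array([ 0.748, -0.063,  0.004]), 0.75)]
spray [(array([ 0.723, -0.325,  0.002]), 0.86)]
nozzle [(array([ 0.394, -0.177, -0.002]), 0.77)]
brush []
scene [1.5259 0.1374 0.9985]
tray [(array([ 0.498,  0.036, -0.005]), 0.72), (array([ 0.577, -0.319,  0.056]), 0.26)]
block [(array([ 0.637,  0.232, -0.001]), 0.87), (array([ 0.576, -0.323,  0.001]), 0.51)]
spot [(array([0.647, 0.235, 0.058]), 0.83), (array([ 0.398, -0.18 ,  0.002]), 0.58)]
cylinder [(array([ 0.452,  0.266, -0.002]), 0.62), (array([ 0.752, -0.065,  0.   ]), 0.31)]
stand [(array([ 0.575, -0.322, -0.001]), 0.94)]
gauge [(array([ 0.577, -0.315,  0.057]), 0.73)]
beaker [(array([ 0.752, -0.063, -0.003]), 0.69)]
spray [(array([ 0.723, -0.329,  0.   ]), 0.74)]
nozzle [(array([ 0.398, -0.176,  0.001]), 0.73)]
brush [(array([ 0.45 ,  0.261, -0.002]), 0.49)]
```

View pics/top0.png

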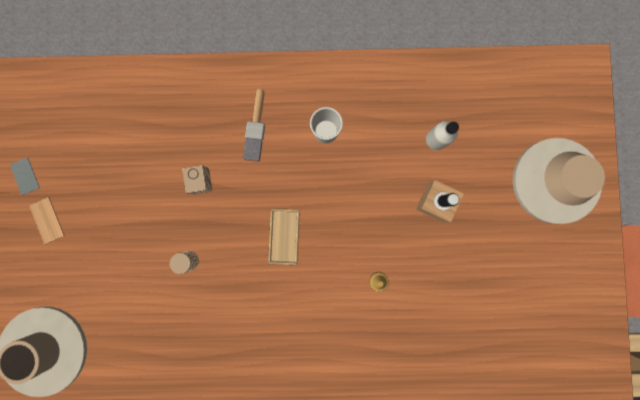

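Run:
```python
from h import *
p=cam("top")
for l,z in(("tray",.022),("block",.056),("cylinder",.064),("stand",.06),("gauge",.13)):
    r=manip.silhouettes(p,l)
    if not r: print(l,None);continue
    m=np.array(r[0]["pixels"]).astype(np.uint8)
    c=max(cv2.findContours(m,0,2)[0],key=cv2.contourArea)
    P=np.array([ray(p,*q,z)[:2] for q in c[:,0]],np.float32)
    b=cv2.minAreaRect(P*1000);print(l,b, len(c))
    print(cv2.boxPoints(cv2.minAreaRect(c)).round(0).tolist())
```

```text
tray ((504.3153076171875, 38.33313751220703), (67.07136535644531, 125.81877899169922), 86.4920654296875) 23
[[268.0, 263.0], [270.0, 208.0], [299.0, 209.0], [297.0, 264.0]]
block ((635.169921875, 227.19459533691406), (61.75069046020508, 57.446205139160156), 9.320974349975586) 35
[[182.0, 168.0], [207.0, 164.0], [212.0, 191.0], [187.0, 195.0]]
cylinder ((452.4248352050781, 254.37852478027344), (63.739662170410156, 47.77365493774414), 89.00946807861328) 37
[[169.0, 251.0], [198.0, 251.0], [198.0, 273.0], [169.0, 273.0]]
stand ((576.43115234375, -310.07977294921875), (81.75700378417969, 81.16422271728516), 64.28992462158203) 119
[[415.0, 210.0], [430.0, 176.0], [464.0, 192.0], [449.0, 225.0]]
gauge ((573.1062622070312, -303.8388671875), (48.937347412109375, 34.65226364135742), 88.91136169433594) 30
[[434.0, 209.0], [434.0, 192.0], [458.0, 192.0], [458.0, 209.0]]
```

The top view agrees with the networks: block at pixel (195,180) with its ring to the +x side, cylinder at (181,263), tray at (284,237), gauge in its stand at (443,200). I'm moving towards the block.

Request:
move_arm(plan=[0,0,0,0.468,-0.352,0,0.0854,0,0,0,0.468,-0.352,0,0.0854,0,0,0,0.468,-0.352,0,0.0854,0,0,0,0.468,-0.352,0,0.0854,0,0,0,0.468,-0.352,0,0.0854,0,0,0,0.468,-0.352,0,0.0854,0,0,0,0.468,-0.352,0,0.0854,0,0,0,0.468,-0.352,0,0.0854,0,0,0,0.468,-0.352,0,0.0854,0,0,0,0.62,-0.68,0,0.0854,0,0,0,0.62,-0.68,0,0.0854,0,0,0,0.62,-0.68,0,0.0854])

```text
clock: 2.9
position: [0.5463, 0.0172, 0.405]
ee_rot: [0.992, 0.123, 0.0, 0.0]
ft_force: [0.8, -1.0, 0.1]
grip_width: 0.996
grasp_force: 0.0
```

Request:
move_arm(plan=[0,0,0,0.07,-0.17,0,0.0854,0,0,0,0.07,-0.17,0,0.0854,0,0,0,0.07,-0.17,0,0.0854,0,0,0,0.07,-0.17,0,0.0854])

```text
clock: 3.4
position: [0.571, 0.2029, 0.4046]
ee_rot: [0.992, 0.128, -0.0, -0.001]
ft_force: [-0.3, -0.9, 0.7]
grip_width: 1.001
grasp_force: 0.0
```

```bash
cat >> h.py <<'E'
def wray(p,u,v,z):  # fisheye pixel to plane z
    x,y=(u-p["cx"])/p["fx"],(v-p["cy"])/p["fy"];t=np.hypot(x,y);s=np.sin(t)/max(t,1e-9)
    d=p["M"][:3,:3]@np.array([x*s,y*s,np.cos(t)]);o=p["M"][:3,3]
    return o+d*(z-o[2])/d[2]
def go(xyz,yaw):  # tool shift/turn to a vertical-down pose with tool x at yaw(deg)
    M=T(manip.get_obs());c,s=np.cos(np.radians(yaw)),np.sin(np.radians(yaw))
    G=np.array([[c,s,0],[s,-c,0],[0,0,-1]])
    print("turn",R.from_matrix(M[:3,:3].T@G).as_rotvec().round(4),"shift",(M[:3,:3].T@(np.array(xyz)-M[:3,3])).round(4))
E
python3 - <<'E'
from h import *
np.set_printoptions(precision=4,suppress=True)
p=cam("wrist");o=manip.get_obs();print(T(o),o["clock"],manip.tip_extent,o["ft_force"])
print(p["mount"],p["fx"]);save(p,"w1.png")
for l in("tray","block","spot","cylinder"):
    r=manip.tip_of(p,l);print(l,[(w(p,a["position"]).round(4),round(a["conf"],2)) for a in r[:2]])
E
```

```text
[[ 0.9684  0.2494 -0.0006  0.5718]
 [ 0.2494 -0.9684  0.0009  0.1998]
 [-0.0004 -0.0011 -1.      0.4045]
 [ 0.      0.      0.      1.    ]] 3.45 0.1734 [-0.058  -0.8337  0.5269]
[[ 0.0003 -0.9536 -0.3012  0.0758]
 [ 1.      0.0003 -0.      0.    ]
 [ 0.0001 -0.3012  0.9536  0.0324]
 [ 0.      0.      0.      1.    ]] 309.70691628693146
tray [(array([ 0.5004,  0.0383, -0.002 ]), 0.66)]
block [(array([ 0.6318,  0.2385, -0.0036]), 0.64)]
spot [(array([0.6441, 0.2346, 0.0566]), 0.67)]
cylinder [(array([ 0.4467,  0.2631, -0.0049]), 0.9)]
```

View pics/w1.png

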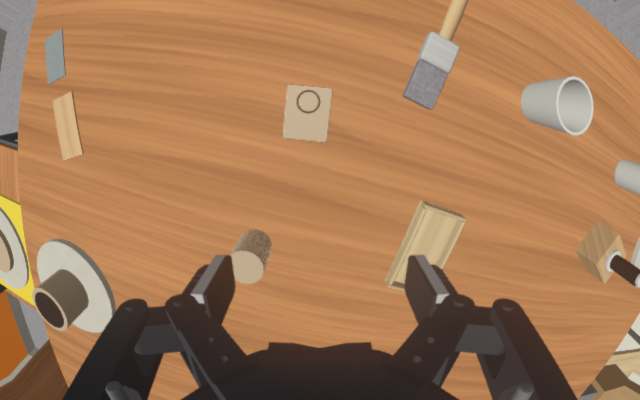

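The wrist view shows the block's top face clearly, corners near (289,85), (332,88), (327,142), (283,137), with the ring at (308,101) towards +x. The cylinder's top is near (249,264) and the tray near (425,250).

Run:
```python
from h import *
np.set_printoptions(precision=4,suppress=True)
p=cam("wrist")
g=cv2.cvtColor(p["color"],cv2.COLOR_RGB2GRAY)
for nm,q,z in(("block",[(289,85),(332,88),(327,142),(283,137)],.056),("ring",[(308,101)],.056)):
    q=np.array(q,np.float32)[:,None]
    if nm=="block": q=cv2.cornerSubPix(g,q.copy(),(4,4),(-1,-1),(3,30,.01))
    P=np.array([wray(p,*a,z)[:2] for a in q[:,0]]);print(nm,q[:,0].tolist(),P,P.mean(0))
    if nm=="block":
        print("size",np.linalg.norm(P-np.roll(P,-1,0),axis=1))
        d=(P[0]+P[1]-P[2]-P[3]);yaw=np.degrees(np.arctan2(d[1],d[0]));print("yaw",yaw);c=P.mean(0)
for l,z in(("tray",.022),("cylinder",.064)):
    m=np.array(manip.silhouettes(p,l)[0]["pixels"]).astype(np.uint8)
    k=max(cv2.findContours(m,0,2)[0],key=cv2.contourArea)
    P=np.array([wray(p,*a[0],z)[:2] for a in k],np.float32);print(l,cv2.minAreaRect(P*1000))
go([c[0],c[1],.25],yaw)
```

```text
block [[289.0, 85.0], [332.0, 88.0], [327.0, 142.0], [286.7912292480469, 139.14642333984375]] [[0.6606 0.2487]
 [0.6677 0.2061]
 [0.6128 0.1973]
 [0.6059 0.238 ]] [0.6368 0.2225]
size [0.0432 0.0556 0.0413 0.0557]
yaw 10.077257134350642
ring [[308.0, 101.0]] [[0.649  0.2262]] [0.649  0.2262]
tray ((505.3054504394531, 43.63525390625), (73.3320083618164, 129.01991271972656), 86.65325927734375)
cylinder ((464.79107666015625, 258.5169372558594), (42.17107391357422, 73.8166275024414), 84.4057388305664)
turn [ 0.0006 -0.0003  0.0699] shift [ 0.0687 -0.0101  0.1548]
```

Request:
move_arm(plan=[0,0,0.07,0.069,-0.018,0.06,0.0854,0,0,0.07,0.069,-0.018,0.06,0.0854,0,0,0.07,0.069,-0.018,0.06,0.0854,0,0,0.07,0.069,-0.018,0.06,0.0854,0,0,0.07,0.069,-0.018,0.06,0.0854])

```text
clock: 4.42
position: [0.6346, 0.2312, 0.3461]
ee_rot: [0.996, 0.088, 0.001, 0.0]
ft_force: [0.6, -0.5, 0.0]
grip_width: 1.0
grasp_force: 0.0
```

Run:
```python
from h import *
np.set_printoptions(precision=4,suppress=True)
p=cam("wrist");o=manip.get_obs();save(p,"w2.png");print(o["position"])
for l in("block","spot"):
    r=manip.tip_of(p,l);print(l,[(w(p,a["position"]).round(4),round(a["conf"],2)) for a in r[:2]])
for l,z in(("block",.056),):
    m=np.array(manip.silhouettes(p,l)[0]["pixels"]).astype(np.uint8)
    k=max(cv2.findContours(m,0,2)[0],key=cv2.contourArea)
    P=np.array([wray(p,*a[0],z)[:2] for a in k],np.float32);b=cv2.minAreaRect(P*1000);print(l,b)
```

```text
[0.6346 0.2313 0.346 ]
block [(array([ 0.632 ,  0.2351, -0.0048]), 0.73), (array([ 0.5737, -0.3213,  0.055 ]), 0.44)]
spot [(array([0.6454, 0.2331, 0.0545]), 0.59)]
block ((639.6048583984375, 234.16238403320312), (63.82073211669922, 46.399940490722656), 10.043584823608398)
```

View pics/w2.png

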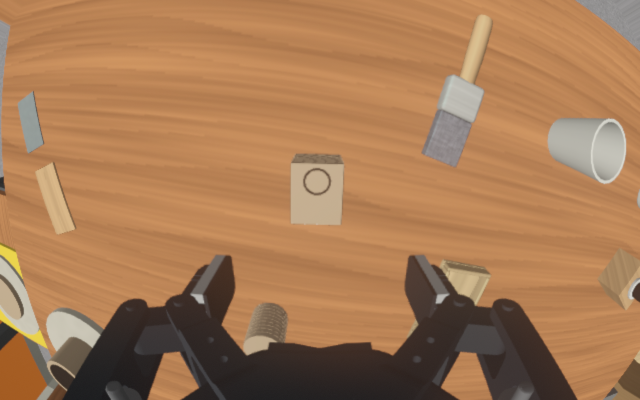

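Block is square in the view (291–343, 163–224), ring at (317,181). Descend and grasp.

Request:
move_arm(plan=[0,0,0,0.001,-0.002,0.05,0.0854,0,0,0,0.001,-0.002,0.1,0.0854,0,0,0,0.001,-0.002,0.13,0.0854,0,0,0,0.001,-0.002,0.149,0.0854,0,0,0,0.001,-0.002,0.149,0.0854,0,0,0,0.001,-0.002,0.149,0.0,0,0,0,0.001,-0.002,0.149,0.0,0,0,0,0.001,-0.002,0.149,0.0,0,0,0,0.001,-0.002,0.149,0.0,0,0,0,0.001,-0.002,0.149,0.0,0,0,0,0.001,-0.002,0.149,0.0], squeeze=45)

```text
clock: 6.0
position: [0.6359, 0.2342, 0.1973]
ee_rot: [0.996, 0.089, 0.001, -0.0]
ft_force: [-0.5, -0.3, 6.1]
grip_width: 0.531
grasp_force: 46.9
```

```bash
python3 -c "
from h import *
go([.44,.04,.40],-3.5)"
```

```text
turn [-0.0006 -0.0023  0.2389] shift [-0.2266  0.1564 -0.2033]
```

Request:
move_arm(plan=[0,0,0,0,0,-0.02,0,0,0,0,0,0,-0.06,0,0,0,0,0,0,-0.11,0,0,0,0.08,-0.04,0.03,-0.15,0,0,0,0.16,-0.08,0.06,-0.18,0,0,0,0.239,-0.12,0.09,-0.2,0,0,0,0.239,-0.17,0.12,-0.203,0,0,0,0.239,-0.21,0.145,-0.203,0,0,0,0.239,-0.227,0.156,-0.203,0,0,0,0.239,-0.227,0.156,-0.203,0,0,0,0.239,-0.227,0.156,-0.203,0])

```text
clock: 7.38
position: [0.4398, 0.0409, 0.3994]
ee_rot: [1.0, -0.03, 0.001, 0.0]
ft_force: [-0.6, -0.1, -1.8]
grip_width: 0.534
grasp_force: 46.7
```

Run:
```python
from h import *
np.set_printoptions(precision=4,suppress=True)
p=cam("wrist");o=manip.get_obs();save(p,"w3.png");print(o["position"],o["ft_force"],o["grip_width"])
for l in("tray","spot","block","cylinder"):
    r=manip.tip_of(p,l);print(l,[(w(p,a["position"]).round(4),round(a["conf"],2)) for a in r[:2]])
m=np.array(manip.silhouettes(p,"tray")[0]["pixels"]).astype(np.uint8)
k=max(cv2.findContours(m,0,2)[0],key=cv2.contourArea)
P=np.array([wray(p,*a[0],.022)[:2] for a in k],np.float32);b=cv2.minAreaRect(P*1000);print(b)
```

```text
[0.4399 0.041  0.3991] [ 0.679  -0.185  -2.1091] 0.5340970489652616
tray [(array([0.499 , 0.0356, 0.0006]), 0.58), (array([ 0.4441,  0.261 , -0.0028]), 0.28)]
spot [(array([0.4484, 0.037 , 0.2572]), 0.72)]
block [(array([0.4375, 0.0442, 0.1987]), 0.81)]
cylinder [(array([ 0.444 ,  0.2608, -0.0078]), 0.75)]
((501.7067565917969, 37.65066146850586), (65.85798645019531, 124.12933349609375), 86.56856536865234)
```

View pics/w3.png

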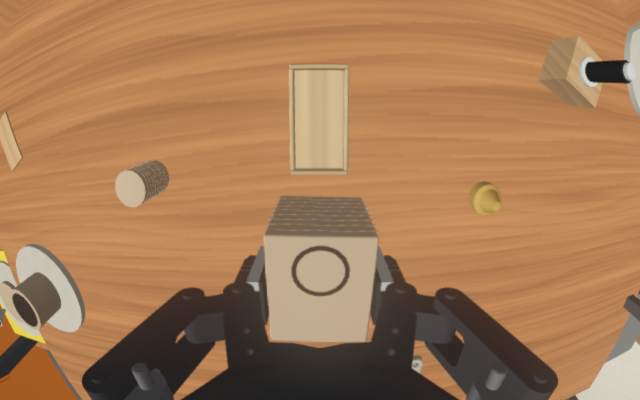

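The tray shows at (290–348, 65–174), aligned with the tool and of the right size. The block is held square, with its ring at (320,271).

Run:
```python
from h import *
p=cam("wrist");print(wray(p,320,271,.258),wray(p,265,237,.258),wray(p,377,237,.258))
go([.528,.036,.30],-3.4); go([.528,.036,.203],-3.4)
```

```text
[0.45200638 0.03922706 0.258     ] [0.4681594  0.05953091 0.258     ] [0.4655489  0.01635488 0.258     ]
turn [-0.0003  0.0005 -0.0012] shift [ 0.0884 -0.0009  0.0985]
turn [-0.0003  0.0005 -0.0012] shift [ 0.0884 -0.0008  0.1955]
```

Request:
move_arm(plan=[0,0,0,0.03,0,0.02,0,0,0,0,0.07,-0.001,0.06,0,0,0,0,0.088,-0.001,0.1,0,0,0,0,0.088,-0.001,0.14,0,0,0,0,0.088,-0.001,0.165,0,0,0,0,0.088,-0.001,0.18,0,0,0,0,0.088,-0.001,0.19,0,0,0,0,0.088,-0.001,0.195,0,0,0,0,0.088,-0.001,0.196,0,0,0,0,0.088,-0.001,0.196,0])

```text
clock: 8.98
position: [0.5277, 0.0357, 0.2033]
ee_rot: [1.0, -0.031, 0.001, 0.0]
ft_force: [0.7, -0.0, -2.2]
grip_width: 0.534
grasp_force: 46.7
```

Request:
move_arm(plan=[0,0,0,0,0,0.0015,0,0,0,0,0,0,0.0015,0.0854,0,0,0,0,0,0.0015,0.0854,0,0,0,0,0,0.0015,0.0854,0,0,0,0,0,0.0015,0.0854,0,0,0,0,0,-0.05,0.0854,0,0,0,0,0,-0.11,0.0854,0,0,0,-0.03,-0.05,-0.14,0.0854,0,0,0,-0.06,-0.11,-0.14,0.0854,0,0,0,-0.08,-0.17,-0.14,0.0854,0,0,0,-0.092,-0.22,-0.14,0.0854,0,0,0,-0.092,-0.22,-0.14,0.0854])

```text
clock: 10.48
position: [0.4468, 0.2657, 0.3431]
ee_rot: [1.0, -0.027, -0.0, -0.001]
ft_force: [0.1, -0.5, 0.7]
grip_width: 0.999
grasp_force: 0.0
```

Request:
move_arm(plan=[0,0,0,0,0,0,0.0854,0,0,0,0,0,0,0.0854])

```text
clock: 10.72
position: [0.4497, 0.2596, 0.3425]
ee_rot: [0.999, -0.032, 0.0, 0.0]
ft_force: [0.7, -0.3, 0.1]
grip_width: 1.003
grasp_force: 0.0
```

Run:
```python
from h import *
np.set_printoptions(precision=4,suppress=True)
p=cam("wrist");o=manip.get_obs();save(p,"w4.png");print(o["position"],o["ft_force"],o["grip_width"])
for l in("block","cylinder"):
    r=manip.tip_of(p,l);print(l,[(w(p,a["position"]).round(4),round(a["conf"],2)) for a in r[:2]])
    m=np.array(manip.silhouettes(p,l)[0]["pixels"]).astype(np.uint8)
    k=max(cv2.findContours(m,0,2)[0],key=cv2.contourArea)
    P=np.array([wray(p,*a[0],.064)[:2] for a in k],np.float32);print(P.min(0),P.max(0),cv2.boundingRect(k))
```

```text
[0.4497 0.2596 0.3426] [ 0.2009 -0.9475 -0.4251] 0.996935443322305
block [(array([0.5271, 0.0409, 0.003 ]), 0.93)]
[0.498  0.0166] [0.5549 0.0938] (501, 77, 61, 62)
cylinder [(array([ 0.4453,  0.2633, -0.0072]), 0.78)]
[0.4268 0.2399] [0.4821 0.2852] (288, 161, 55, 65)
```

View pics/w4.png

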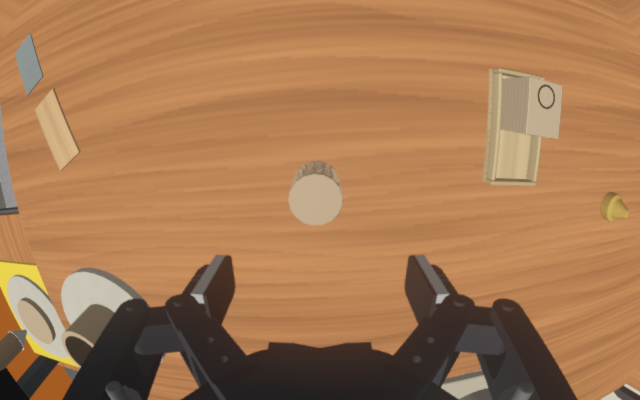

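The block stands in the tray's +x end at (530,105). The cylinder's top is at (316,198), giving about (0.450, 0.2625).

Request:
move_arm(plan=[0,0,0,0,-0.003,0.05,0.0854,0,0,0,0,-0.003,0.1,0.0854,0,0,0,0,-0.003,0.13,0.0854,0,0,0,0,-0.003,0.1425,0.0854,0,0,0,0,-0.003,0.1425,0.0854,0,0,0,0,-0.003,0.1425,0.0,0,0,0,0,-0.003,0.1425,0.0,0,0,0,0,-0.003,0.1425,0.0,0,0,0,0,-0.003,0.1425,0.0,0,0,0,0,-0.003,0.1425,0.0,0,0,0,0,-0.003,0.1425,0.0], squeeze=45)

```text
clock: 12.35
position: [0.4497, 0.2641, 0.2014]
ee_rot: [1.0, -0.031, 0.001, -0.0]
ft_force: [-1.8, -2.0, 7.3]
grip_width: 0.527
grasp_force: 45.1
```

Run:
```python
from h import *
o=manip.get_obs();print(o["position"],o["grip_width"],o["grasp_force"],o["clock"])
go([.471,.0394,.30],-3.4); go([.471,.0394,.206],-3.4)
```

```text
[0.44968855 0.26407489 0.20138234] 0.5273510112962895 45.081857442855835 12.35
turn [-0.0001 -0.0017 -0.0021] shift [ 0.0352  0.2229 -0.0986]
turn [-0.0001 -0.0017 -0.0021] shift [ 0.0351  0.2229 -0.0046]
```

Request:
move_arm(plan=[0,0,0,0,0,-0.03,0,0,0,0,0,0,-0.08,0,0,0,0,0.01,0.04,-0.11,0,0,0,0,0.02,0.09,-0.11,0,0,0,0,0.025,0.14,-0.11,0,0,0,0,0.035,0.19,-0.11,0,0,0,0,0.035,0.223,-0.1,0,0,0,0,0.035,0.223,-0.085,0,0,0,0,0.035,0.223,-0.06,0,0,0,0,0.035,0.223,-0.03,0,0,0,0,0.035,0.223,-0.015,0,0,0,0,0.035,0.223,-0.007,0])

```text
clock: 13.85
position: [0.4705, 0.0398, 0.2068]
ee_rot: [1.0, -0.03, -0.0, -0.0]
ft_force: [0.3, -0.8, -2.4]
grip_width: 0.528
grasp_force: 46.8
```

Request:
move_arm(plan=[0,0,0,0,0,0.001,0,0,0,0,0,0,0.003,0])

```text
clock: 14.1
position: [0.4712, 0.0398, 0.2062]
ee_rot: [1.0, -0.03, 0.0, 0.0]
ft_force: [-17.2, -1.0, 43.5]
grip_width: 0.526
grasp_force: 50.7
```

Request:
move_arm(plan=[0,0,0,0,0,-0.002,0.0854,0,0,0,0,0,-0.002,0.0854,0,0,0,0,0,-0.002,0.0854,0,0,0,0,0,-0.002,0.0854,0,0,0,0,0,-0.05,0.0854,0,0,0,0,0,-0.11,0.0854,0,0,0,0,0,-0.16,0.0854,0,0,0,0,0,-0.18,0.0854,0,0,0,0,0,-0.18,0.0854,0,0,0,0,0,-0.18,0.0854])

```text
clock: 15.35
position: [0.4703, 0.0391, 0.383]
ee_rot: [1.0, -0.031, -0.001, 0.0]
ft_force: [0.5, -0.3, -0.9]
grip_width: 1.0
grasp_force: 0.0
```

Run:
```python
from h import *
np.set_printoptions(precision=4,suppress=True)
p=cam("wrist");o=manip.get_obs();save(p,"w5.png");print(o["position"],o["ft_force"],o["grip_width"],o["clock"])
for l in("block","cylinder","spot","gauge","stand"):
    r=manip.tip_of(p,l);print(l,[(w(p,a["position"]).round(4),round(a["conf"],2)) for a in r[:2]])
go([.572,-.318,.39],-3.4)
```

```text
[0.4703 0.0391 0.3828] [ 0.6094  0.5451 -0.6454] 0.9976696595413607 15.4
block [(array([ 0.5201,  0.0392, -0.0005]), 0.96)]
cylinder [(array([0.466 , 0.0403, 0.0007]), 0.93)]
spot [(array([0.5381, 0.033 , 0.0593]), 0.58)]
gauge [(array([ 0.577 , -0.3174,  0.0516]), 0.96)]
stand [(array([ 0.5785, -0.3179, -0.001 ]), 0.73)]
turn [-0.0001  0.001  -0.0017] shift [ 0.1231  0.3504 -0.0066]
```

View pics/w5.png

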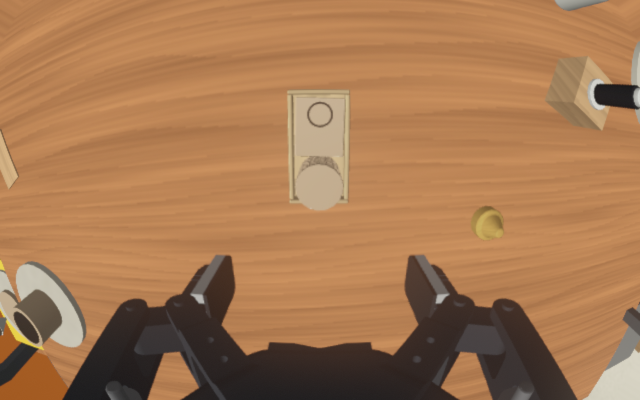

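Block and cylinder are both seated upright in the tray. The ring centre is at (320,115).

Request:
move_arm(plan=[0,0,0,0.02,0.05,-0.005,0.0854,0,0,0,0.04,0.11,-0.005,0.0854,0,0,0,0.06,0.165,-0.005,0.0854,0,0,0,0.08,0.22,-0.005,0.0854,0,0,0,0.1,0.275,-0.005,0.0854,0,0,0,0.12,0.32,-0.005,0.0854,0,0,0,0.125,0.35,-0.005,0.0854,0,0,0,0.125,0.35,-0.005,0.0854,0,0,0,0.125,0.35,-0.005,0.0854])

```text
clock: 16.77
position: [0.5741, -0.3169, 0.3888]
ee_rot: [1.0, -0.03, -0.0, -0.0]
ft_force: [-0.3, 1.2, 0.1]
grip_width: 1.002
grasp_force: 0.0
```

Run:
```python
from h import *
np.set_printoptions(precision=4,suppress=True)
p=cam("wrist");o=manip.get_obs();save(p,"w6.png");print(o["position"],o["ft_force"],o["clock"])
for l in("gauge","stand"):
    r=manip.tip_of(p,l);print(l,[(w(p,a["position"]).round(4),round(a["conf"],2)) for a in r[:2]])
m=np.array(manip.silhouettes(p,"gauge")[0]["pixels"]).astype(np.uint8)
k=max(cv2.findContours(m,0,2)[0],key=cv2.contourArea);print(cv2.boundingRect(k))
q=dict(p);M=np.eye(4);M[:3,:3]=R.from_quat([1,-.031,0,0]).as_matrix();M[:3,3]=[.4703,.0391,.3828]
q["M"]=M@p["mount"];print("ring",wray(q,319.5,114.5,.061), "tray corners",[wray(q,a,b,.022)[:2] for a,b in((288,91),(349,91),(349,202),(289,202))])
```

```text
[ 0.5742 -0.3165  0.3891] [ 0.2517 -0.2974  0.346 ] 16.825
gauge [(array([ 0.5801, -0.3179,  0.0546]), 0.8)]
stand [(array([ 0.5742, -0.3152,  0.0002]), 0.87)]
(300, 164, 41, 58)
ring [0.5385 0.0344 0.061 ] tray corners [array([0.5648, 0.0657]), array([0.5608, 0.0022]), array([0.4395, 0.0075]), array([0.4436, 0.0744])]
```

View pics/w6.png

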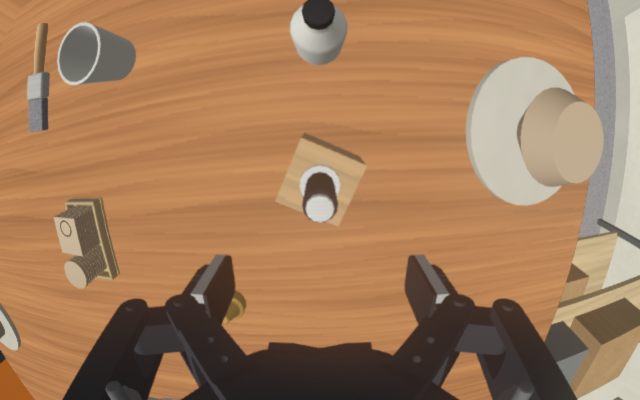

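The gauge stands upright in the stand, cap at (320,209), collar centre about (320,184).

Run:
```python
from h import *
p=cam("wrist");print(wray(p,320,209,.138),wray(p,320,184.5,.066))
```

```text
[ 0.57470723 -0.31748728  0.138     ] [ 0.57509395 -0.31764615  0.066     ]
```

Request:
move_arm(plan=[0,0,0,0.001,0.001,0.05,0.0854,0,0,0,0.001,0.001,0.09,0.0854,0,0,0,0.001,0.001,0.12,0.0854,0,0,0,0.001,0.001,0.132,0.0854,0,0,0,0.001,0.001,0.132,0.0854,0,0,0,0.001,0.001,0.132,0.0,0,0,0,0.001,0.001,0.132,0.0,0,0,0,0.001,0.001,0.132,0.0,0,0,0,0.001,0.001,0.132,0.0,0,0,0,0.001,0.001,0.132,0.0,0,0,0,0.001,0.001,0.132,0.0,0,0,0,0.001,0.001,0.132,0.0], squeeze=60)

```text
clock: 18.52
position: [0.5751, -0.3188, 0.258]
ee_rot: [1.0, -0.031, 0.0, 0.0]
ft_force: [-0.2, 1.6, 5.3]
grip_width: 0.313
grasp_force: 58.8
```

Request:
move_arm(plan=[0,0,0,0,0,0,0,0,0,0,0,0,-0.005,0,0,0,0,0,0,-0.02,0,0,0,0,0,0,-0.05,0,0,0,0,0,0,-0.1,0,0,0,0,0,0,-0.13,0,0,0,0,0,0,-0.13,0,0,0,0,0,0,-0.13,0])

```text
clock: 19.52
position: [0.5746, -0.3188, 0.3865]
ee_rot: [1.0, -0.031, -0.001, -0.0]
ft_force: [-0.1, 0.2, -2.6]
grip_width: 0.312
grasp_force: 59.1
```

Run:
```python
from h import *
np.set_printoptions(precision=4,suppress=True)
o=manip.get_obs();print(o["position"],o["ft_force"],o["grip_width"],o["grasp_force"],o["clock"])
p=cam("scene");save(p,"s7.png")
for n in("scene","top"):
    if n!="scene": p=cam(n)
    for l in("gauge","tip_end"):
        r=manip.tip_of(p,l);print(n,l,[(w(p,a["position"]).round(4),round(a["conf"],2)) for a in r[:2]])
go([.5385,.0345,.39],-3.4)
```

```text
[ 0.5746 -0.3188  0.3865] [-0.0667  0.2126 -2.5741] 0.3117052206314845 59.11401987075806 19.525
scene gauge [(array([ 0.577 , -0.3159,  0.1839]), 0.92)]
scene tip_end []
top gauge [(array([ 0.5718, -0.3173,  0.1844]), 0.47)]
top tip_end []
turn [-0.0005  0.001  -0.0018] shift [-0.0578 -0.3504 -0.0033]
```

Request:
move_arm(plan=[0,0,0,-0.003,-0.02,-0.003,0,0,0,0,-0.01,-0.06,-0.003,0,0,0,0,-0.02,-0.11,-0.003,0,0,0,0,-0.03,-0.16,-0.003,0,0,0,0,-0.04,-0.21,-0.003,0,0,0,0,-0.045,-0.26,-0.003,0,0,0,0,-0.052,-0.305,-0.003,0,0,0,0,-0.058,-0.335,0.01,0,0,0,0,-0.058,-0.35,0.03,0,0,0,0,-0.058,-0.35,0.05,0,0,0,0,-0.058,-0.35,0.05,0,0,0,0,-0.058,-0.35,0.05,0])

```text
clock: 21.32
position: [0.5384, 0.0345, 0.3381]
ee_rot: [1.0, -0.03, 0.001, 0.0]
ft_force: [0.6, -0.4, -1.7]
grip_width: 0.311
grasp_force: 59.1
```

Run:
```python
from h import *
np.set_printoptions(precision=4,suppress=True)
o=manip.get_obs();print(o["position"],o["ft_force"],o["grip_width"],o["clock"])
p=cam("wrist");save(p,"w8.png")
for n in("wrist","scene"):
    if n!="wrist": p=cam(n); save(p,"s8.png")
    for l in("gauge","tip_end","spot","block","cylinder"):
        r=manip.tip_of(p,l);print(n,l,[(w(p,a["position"]).round(4),round(a["conf"],2)) for a in r[:2]])
a=cv2.imread("pics/w8.png");b=p["color"][:,:,::-1]
d=p["M"][:3,:3].T@(np.array([.5385,.0345,.1])-p["M"][:3,3]);u,v=int(p["cx"]+p["fx"]*d[0]/d[2]),int(p["cy"]+p["fy"]*d[1]/d[2])
c=cv2.resize(b[v-50:v+50,u-50:u+50],(400,400),interpolation=cv2.INTER_CUBIC)
cv2.imwrite("pics/c8.png",np.hstack([a[:, 120:520],c]));print(u,v)
```

```text
[0.5384 0.0345 0.3381] [ 0.6095 -0.3764 -1.7259] 0.3108113665744107 21.325
wrist gauge []
wrist tip_end []
wrist spot [(array([0.535 , 0.0327, 0.059 ]), 0.92)]
wrist block [(array([0.5231, 0.0396, 0.0012]), 0.88)]
wrist cylinder []
scene gauge [(array([0.5403, 0.0348, 0.1361]), 0.56)]
scene tip_end []
scene spot [(array([0.5422, 0.0324, 0.0621]), 0.63)]
scene block [(array([0.5234, 0.035 , 0.0063]), 0.76)]
scene cylinder [(array([0.4709, 0.0398, 0.0042]), 0.43)]
356 189
```

View pics/c8.png

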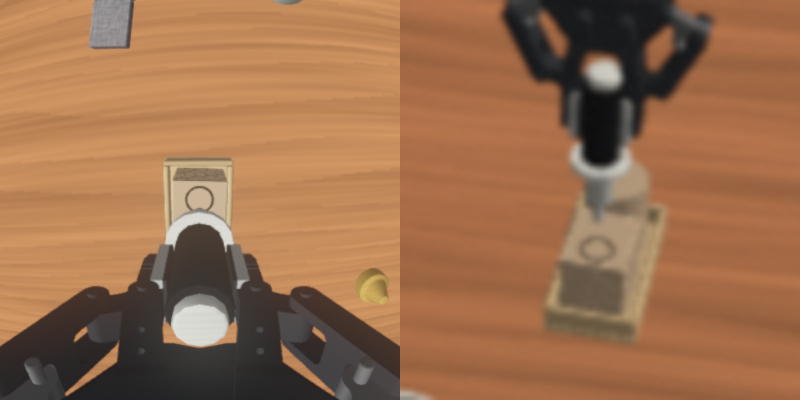

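Wrist half: ring centre at about (320,200), cap at (320,319). Scene half: the tip is at crop (600,215), straight above the ring at (598,249).

Run:
```python
from h import *
np.set_printoptions(precision=4,suppress=True)
p=cam("wrist");z0=.3381-.198
print("ring",wray(p,319.5,200,.061),"cap",wray(p,320,319,z0+.078))
p=cam("scene")
for x in([.5385,.0345,z0-.05],[.5385,.0345,.061],[.5385,.0345,z0+.078]):
    d=p["M"][:3,:3].T@(np.array(x)-p["M"][:3,3]);u=p["cx"]+p["fx"]*d[0]/d[2];v=p["cy"]+p["fy"]*d[1]/d[2]
    print("crop px",400+(u-306)*4,(v-139)*4)
```

```text
ring [0.5383 0.0336 0.061 ] cap [0.5432 0.0332 0.2181]
crop px 599.8372235312995 214.38930480283636
crop px 598.3680612966009 245.29266014137
crop px 606.8634466794738 66.59495948983215
```

Run:
```python
from h import *
np.set_printoptions(precision=4,suppress=True)
p=cam("wrist");z0=.3381-.198
print("collar front",wray(p,320,210,z0+.006)[:2],wray(p,320,210,z0)[:2])
for u,v in((320,292),(320,346),(291,319),(349,319)): print("cap",wray(p,u,v,z0+.078)[:2])
a=p["color"][200:360,240:400,::-1];cv2.imwrite("pics/c9.png",cv2.resize(a,(560,560),interpolation=cv2.INTER_CUBIC))
```

```text
collar front [0.5591 0.0321] [0.557  0.0322]
cap [0.555  0.0325]
cap [0.5296 0.034 ]
cap [0.5437 0.0435]
cap [0.5424 0.023 ]
```

View pics/c9.png

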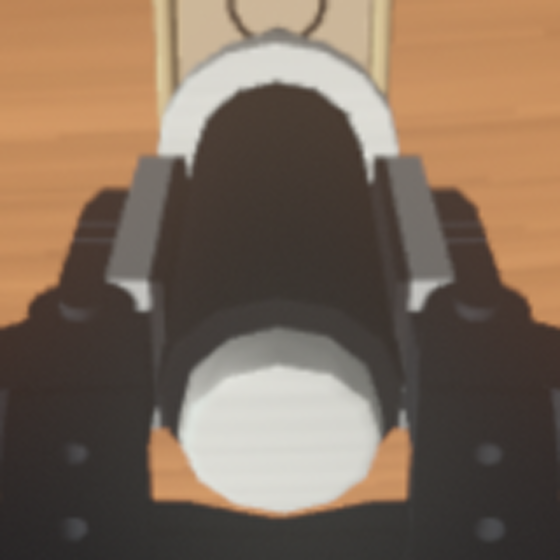

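The crop shows the gauge upright: the cap's top face centre works out at row ~326, directly above the collar. I'll descend slowly.

Request:
move_arm(plan=[0,0,0,0,0,0.01,0,0,0,0,0,0,0.018,0,0,0,0,0,0,0.023,0,0,0,0,0,0,0.026,0,0,0,0,0,0,0.026,0,0,0,0,0,0,0.026,0,0,0,0,0,0,0.026,0])

```text
clock: 22.95
position: [0.5385, 0.0341, 0.3114]
ee_rot: [1.0, -0.031, 0.0, 0.0]
ft_force: [-0.6, -0.1, -1.3]
grip_width: 0.316
grasp_force: 59.1
```

Request:
move_arm(plan=[0,0,0,0,0,0.002,0,0,0,0,0,0,0.004,0,0,0,0,0,0,0.006,0,0,0,0,0,0,0.006,0,0,0,0,0,0,0.006,0,0,0,0,0,0,0.006,0])

```text
clock: 23.7
position: [0.5385, 0.0341, 0.3053]
ee_rot: [1.0, -0.031, 0.0, 0.0]
ft_force: [1.1, -0.4, 1.2]
grip_width: 0.314
grasp_force: 59.3
```

Run:
```python
from h import *
np.set_printoptions(precision=4,suppress=True)
F=[]
for i in range(8):
    manip.camera("scene");o=manip.get_obs();F.append(o["ft_force"])
print(o["position"],np.mean(F,0),np.std(F,0),o["ee_rot"],o["clock"])
```

```text
[0.5384 0.0341 0.3052] [0.3647 0.123  0.9997] [0.418  0.3412 0.3673] [ 0.9995 -0.0306  0.0001  0.    ] 24.1
```

Request:
move_arm(plan=[0,0,0,0,0,0.001,0,0,0,0,0,0,0.0018,0,0,0,0,0,0,0.0018,0,0,0,0,0,0,0.0018,0,0,0,0,0,0,0.0018,0])

```text
clock: 24.72
position: [0.5384, 0.0341, 0.3035]
ee_rot: [1.0, -0.031, 0.0, 0.0]
ft_force: [0.5, 0.7, 2.2]
grip_width: 0.315
grasp_force: 59.4
```

Run:
```python
from h import *
np.set_printoptions(precision=4,suppress=True)
F=[]
for i in range(14):
    p=cam("scene");o=manip.get_obs();F.append(o["ft_force"])
print(o["position"],np.mean(F,0),np.std(F,0),o["clock"],o["grip_width"],o["grasp_force"])
for l in("gauge","block","cylinder","spot"):
    r=manip.tip_of(p,l);print(l,[(w(p,a["position"]).round(4),round(a["conf"],2)) for a in r[:1]])
```

```text
[0.5384 0.0341 0.3034] [ 0.5082 -0.1135  1.6182] [0.4253 0.4768 0.5954] 25.425 0.31293327448216773 59.39118146896362
gauge [(array([0.5392, 0.0342, 0.0997]), 0.65)]
block [(array([0.5283, 0.0378, 0.0068]), 0.9)]
cylinder [(array([0.4718, 0.0354, 0.0029]), 0.65)]
spot [(array([0.5381, 0.0319, 0.0597]), 0.57)]
```

```bash
python3 -c "
from h import *
print(manip.hand_in())"
```

```text
the job is handed in; nothing more can be done
None
```

The job is handed in at about 25 s. The block (ring up) and cylinder stand upright in the tray, and the gauge is held upright inside the ring at about 3.2 N, roughly half its travel; seating the cylinder briefly pressed the tray floor at about 44 N at the wrist.

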